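Build the double-walled heating set in the bath pan

TASK

Set up the heating bath, building from the bottom up, one piece at a time and letting go of each before the next: stand the spacer ring flat in the middle of the steel pan on the blue hotplate, then stand the squat steel beaker centred on the ring, then stand the tall porcelain beaker inside the squat one, and last put the cover on the tall beaker with its plug in the mouth. Set the pieces down, do not drop them, and leave the reagent bottle and the conical flask as they stand.

Things in the scene. Friction and masses are not known exactly. Their poses are not given: they have to be found in the camera images.
- bath: Fixed hotplate with a bath pan: blue box housing 190 x 190 mm, 60 mm high, a flat black round plate on it and, centred on that, an open round steel pan (fixed to it): inner diameter 132 mm, outer 140 mm, inner floor 70 mm above the bench, rim 110 mm above the bench, upright walls. Origin: centre of the underside, on the pan's axis; z up, the two black knobs are on its -x face. It stands on the robot's left or right, swapped with the balance.
- pan_floor (a point): Centre of the pan's inner floor, 70 mm above the bench.
- spacer: Loose spacer ring, white plastic, plain flat ring lying on the bench: outer diameter 68 mm, hole 40 mm, 20 mm high, about 90 g. It can be gripped across the 14 mm wide wall (one finger in the hole) or over the outside. Origin: centre of its underside, on the axis; z up.
- squat: Loose squat steel beaker, open on top, straight-walled: outer diameter 66 mm, 60 mm high, wall 3 mm, floor 4 mm thick (inner diameter 60 mm), about 160 g. Origin: centre of its underside, z up to the mouth.
- tall: Loose tall white porcelain beaker, open on top, straight-walled: outer diameter 44 mm, 95 mm high, wall 3 mm, floor 4 mm thick (inner diameter 38 mm), about 130 g. Stands upright. Origin: centre of its underside, z up to the mouth.
- cover: Loose cover: grey disc of 60 mm diameter, 5 mm thick, with a plain steel upright knob on top (18 mm diameter, 30 mm high) and a plug below (22 mm diameter, 6 mm high) on which it stands on the bench. Origin: centre of the plug's underside, z up; disc from 6 to 11 mm above it, knob from 11 to 41 mm. About 60 g. On a beaker the disc rests on the rim and the plug hangs in the mouth.
- balance: Fixed bench balance, not part of the job: white box 200 x 170 mm, 50 mm high, with a flat steel weighing plate of 120 mm diameter whose top is 62 mm above the bench. Origin: centre of the underside.
- reagent: Bystander: standing white plastic reagent bottle with a blue cap, 68 mm diameter, 150 mm high, loose, beyond the work. Origin: centre of its underside.
- flask: Bystander: standing conical glass flask, 80 mm diameter at the foot, 28 mm neck, 115 mm high, loose, beyond the work. Origin: centre of its underside.
Not all that is in view belongs to the job. What is shaped like the tall but red or yellow is not meant.

How it is judged:
On the way, in this order (a step that is already met when the one before it is completed fails the run):
1. the spacer ring lies flat in the pan, near its middle, let go (horizontal distance between spacer and pan_floor below 0.018 m and z of spacer in the frame of bath between 0.066 and 0.074 m and angle between spacer's own z axis and vertical below 0.08 rad and linear speed of spacer below 0.03 m/s and contact force between the fingers and spacer below 0.05 N), for 0.2 s.
2. the squat beaker stands on the ring, let go (horizontal distance between spacer and pan_floor below 0.018 m and z of spacer in the frame of bath between 0.066 and 0.074 m and angle between each of spacer, squat's own z axis and vertical below 0.08 rad and horizontal distance between squat and spacer below 0.012 m and z of squat in the frame of spacer between 0.016 and 0.024 m and linear speed of squat below 0.03 m/s and contact force between the fingers and squat below 0.05 N), for 0.2 s.
3. the tall beaker stands in the squat beaker, let go (horizontal distance between spacer and pan_floor below 0.018 m and z of spacer in the frame of bath between 0.066 and 0.074 m and angle between each of spacer, squat, tall's own z axis and vertical below 0.08 rad and horizontal distance between squat and spacer below 0.012 m and z of squat in the frame of spacer between 0.016 and 0.024 m and horizontal distance between tall and squat below 0.012 m and z of tall in the frame of squat between 0.001 and 0.008 m and linear speed of tall below 0.03 m/s and contact force between the fingers and tall below 0.05 N), for 0.2 s.
4. the cover lies on the tall beaker, let go (horizontal distance between spacer and pan_floor below 0.018 m and z of spacer in the frame of bath between 0.066 and 0.074 m and angle between each of spacer, squat, tall, cover's own z axis and vertical below 0.08 rad and horizontal distance between squat and spacer below 0.012 m and z of squat in the frame of spacer between 0.016 and 0.024 m and horizontal distance between tall and squat below 0.012 m and z of tall in the frame of squat between 0.001 and 0.008 m and horizontal distance between cover and tall below 0.012 m and z of cover in the frame of tall between 0.086 and 0.093 m and linear speed of cover below 0.03 m/s and contact force between the fingers and cover below 0.05 N), for 0.2 s.
At the end, for the whole second after the job is handed in: All upright, released and at rest: ring flat on the pan floor within 18 mm of its centre; squat beaker on the ring within 12 mm of its axis; tall beaker on the floor of the squat one; cover level on the tall rim, plug in the mouth (both within their play of 8 mm) (horizontal distance between spacer and pan_floor below 0.018 m and z of spacer in the frame of bath between 0.066 and 0.074 m and angle between each of spacer, squat, tall, cover's own z axis and vertical below 0.08 rad and horizontal distance between squat and spacer below 0.012 m and z of squat in the frame of spacer between 0.016 and 0.024 m and horizontal distance between tall and squat below 0.012 m and z of tall in the frame of squat between 0.001 and 0.008 m and horizontal distance between cover and tall below 0.012 m and z of cover in the frame of tall between 0.086 and 0.093 m and linear speed of each of spacer, squat, tall, cover below 0.02 m/s and contact force between the fingers and spacer below 0.05 N and contact force between the fingers and squat below 0.05 N and contact force between the fingers and tall below 0.05 N and contact force between the fingers and cover below 0.05 N); the robot touches nothing.
It fails at once if the reagent bottle or the flask is shifted by more than 20 mm or tipped (distance of any of reagent, flask from where it was at the start of the episode above 0.02 m or angle between any of reagent, flask's own z axis and vertical above 0.3 rad).
It fails at once if a piece is dropped: it falls free of the fingers faster than 0.7 m/s (a fall of some 25 mm) ((contact force between the fingers and spacer below 0.01 N and linear speed of spacer above 0.7 m/s) or (contact force between the fingers and squat below 0.01 N and linear speed of squat above 0.7 m/s) or (contact force between the fingers and tall below 0.01 N and linear speed of tall above 0.7 m/s) or (contact force between the fingers and cover below 0.01 N and linear speed of cover above 0.7 m/s)).
It also fails if it takes over 109 s, if anything falls off the work surface, if the arm or the gripper's body presses on something with over 40 N, if the wrist force passes 120 N, or if a joint passes its speed limit or range.

ROBOT

A 7-joint arm with a two-finger parallel gripper is mounted at the origin on the work surface. World frame = base frame: x ahead of the robot, y to its left, z up, the work surface at z = 0. Lengths are in m, angles in rad, forces in N, time in s.
With the tool pointing down it reaches from about 0.35 to 0.9 m from the base axis. Payload 8.1 kg.
Tool frame: the origin (TCP) lies midway between the tips of the shut fingers; the grasp point (between the pads) lies 19 mm behind it; z points along the fingers, y is the line along which they close (so a half turn about z gives the same grasp; the last joint's range is limited). The gripper opens to 92 mm and grips with 3 to 60 N. Pads are 19 mm wide; open, the fingers measure 130 mm over their backs; the gripper's body (75 mm by 190 mm) begins 47 mm behind the grasp point.
Start: joints at [1.127, 0.434, 0.025, 1.573, -0.012, 1.134, -0.075], TCP at [0.209, -0.589, 0.227] pointing down, gripper open.
Joint ranges: [-2.62, 2.62], [-0.44, 2.09], [-1.27, 1.32], [0.08, 2.57], [-1.32, 4.46], [0.12, 2], [-2.74, 2.74]. Speed limits (rad/s): [2.22, 2.22, 3.01, 3.01, 3.14, 3.14, 3.14].

INTERFACE

Orientations are given as a rotation vector (axis times angle).
In Python, from cell import arm gives the robot as it stands.
- The arm moves only by the tool move_arm, never from a script. Its argument "motion" is a list of rows, each an object of numbers: "tx", "ty", "tz": the shift along the tool's x, y, z normalised to -1 to 1, where 1 is 1000 mm; "twist": the turn about the tool's z normalised to -1 to 1, where 1 is pi/2 rad. In form: [{"tx": .., "ty": .., "tz": .., "twist": ..}, ...]. A call has 1 to 12 rows; each row shifts and turns the commanded pose from where the row before left it, along the tool's axes as they then stand; what a row does not reach is not made up. A row lasts 1/10 s, in which the tool goes at most 50 mm and 8.59 degrees, less where a joint would pass 70% of its speed; a pose out of reach is approached as far as the arm can. A call with a number of a shift or a turn outside -1 to 1 is refused whole. A call with a gripper value outside its range is refused whole. "gripper" is the gripper's target within -1 to 1 (shut at 1, half-way at 0, fully open at -1), set as the call begins (left out, the last holds). The fingers move at their own pace and stop on an object; "squeeze" is the grip in N (left out, the last holds). Time passes only in rows, so rows that do not move let the fingers close. It gives the time, the measured TCP pose, the force, the opening and the grip force at its end, in the units of the state.
- arm.observe(): the state, without advancing time (a new reading comes with each control period).
- arm.get_image(name): name is "scene" or "top" or "wrist"; returns the picture (384x512x3 uint8, red, green, blue); there is no depth.
- arm.calibration(name): a dict with "K" (3x3 intrinsics, pixels), "T" (4x4, takes a point from camera to world coordinates). Camera axes: x right, y down, z forward; pixel columns grow to the right and rows downward; lengths in m; the calibration is good to about 2 mm. A picture is of the moment at which its call begins: read the wrist's pose just before it. calibration takes no time and is no camera call; for the wrist camera it gives the pose at the moment of the call.
- arm.sign_off(): hands the job in; it is judged then, once.
Trained networks look in the newest picture that a camera, given by its name, has taken for a name from the list of things; names that differ only in an ending like _2 or _b are one class to them, and where a whole thing is asked for, a point or a joint stands for the part that bears it (a point fixed in the world has none). Each returns a list of dicts, best first, with "conf" (0 to 1); they miss things now and then, are a little off and sometimes report something else, mostly with a low value. They report only what shows in the picture. A call takes as long as a camera call. They do not tell look-alikes from the thing itself.
- arm.look_for(camera, query): "point" ([column, row] as shares, 0 to 1, of the picture: columns of its width, rows of its height, amid what is visible of it).
- arm.regions_of(camera, query): "region" (384x512 bool, what is visible of it) and "point" ([column, row] as shares, 0 to 1, of the picture: columns of its width, rows of its height, amid what is visible of it).
- arm.place_of(camera, query): "point" ([column, row] as shares, 0 to 1, of the picture: columns of its width, rows of its height: a listed point, or the origin of a listed thing).
The state is a dict: "clock": time; "joints": joint angles; "dq": joint speeds; "joint_efforts": joint torques, N m; "position": TCP position; "ee_rot": TCP orientation; "force": force on the tool from outside, world axes, zero at the start; "ft_torque": the same for the moment, N m; "width": opening from 0.0 (shut) to 1.0 (fully open); "gripper_force": force on a finger pad.
Only numpy, scipy, OpenCV 4.12 (cv2) and the standard library are available. Lean on these libraries where they do the work, as an engineer would, in place of code of your own. Each camera call takes 0.05 s, during which the arm holds its last target. There are 200 camera calls.

## Working session

There is one attempt and no reset: what is moved stays moved. The work goes in short steps, Python scripts to look and compute and a tool call to move; the robot and the scene stay as the last step left them, time stands still between calls to the robot, and variables do not carry over. Pictures are saved under pics/ and viewed, at most 14 in all, crops included, and the job is handed in when it is done.

Besides the shell and the picture viewer there is one more tool, called after ">>>" as name(argument=value, ...) on one line, values as JSON. move_arm: Moves the arm, as the interface text tells. Scaled input: -1 to 1 covers 1000 mm each way for a shift and pi/2 rad each way for a turn. Its arguments: {"type":"object","properties":{"motion":{"type":"array","items":{"type":"object","properties":{"tx":{"type":"number"},"ty":{"type":"number"},"tz":{"type":"number"},"twist":{"type":"number"}}}},"gripper":{"type":"number"},"squeeze":{"type":"number"}},"required":["motion"]}

```bash
mkdir -p pics; python3 - <<'E'
from cell import arm
import cv2,numpy as np
print(arm.observe())
ims=[arm.get_image(n) for n in("scene","top")]
for n,i in zip(("scene","top"),ims): cv2.imwrite(f"pics/{n}0.png",i[:,:,::-1])
for n in("scene","top"):
    c=arm.calibration(n);print(n,c["K"],c["T"])
E
```

```text
{'clock': 0.0, 'joints': array([ 1.12738829,  0.43520025,  0.02498344,  1.57412047, -0.01162811,
        1.13399125, -0.07511097]), 'dq': array([ 1.39424766e-03, -3.97471871e-05, -4.21990208e-04, -1.56219773e-04,
       -7.85020334e-04,  6.20407560e-04,  1.53004377e-03]), 'joint_efforts': array([-6.09999279e-04, -6.67855239e+01,  9.85014550e-01, -3.14471626e+01,
       -6.03386946e-02,  4.29551932e-02,  1.29011255e-04]), 'position': array([ 0.20867897, -0.58857899,  0.22595017]), 'ee_rot': array([-3.09461419e+00, -5.32335685e-01,  6.05698039e-04]), 'force': array([-0.13241334,  0.21589757,  0.28082924]), 'ft_torque': array([ 0.02125637,  0.00583657, -0.04953778]), 'gripper_force': 0.0, 'width': 1.000148462013906}
scene [[451.21113248   0.         257.89381156]
 [  0.         451.21113248 188.32337976]
 [  0.           0.           1.        ]] [[ 0.86824426  0.31039694 -0.38704734  1.0754477 ]
 [ 0.49572999 -0.5743442   0.65144495 -0.83144121]
 [-0.02009187 -0.75748431 -0.65254413  0.93382363]
 [ 0.          0.          0.          1.        ]]
top [[448.91558333   0.         261.70131472]
 [  0.         448.91558333 189.64758057]
 [  0.           0.           1.        ]] [[ 0.02140582 -0.99331683  0.11341721  0.42557045]
 [-0.99954375 -0.01884488  0.02360416 -0.01752356]
 [-0.02130907 -0.11387073 -0.99326702  1.1173695 ]
 [ 0.          0.          0.          1.        ]]
```

View pics/scene0.png

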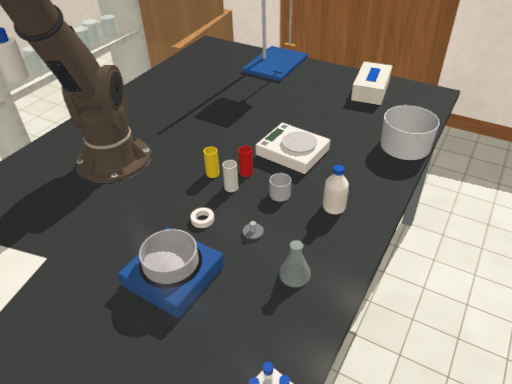

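View pics/top0.png

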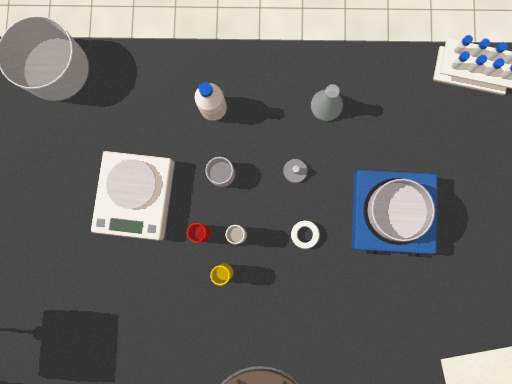

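```bash
cat > h.py <<'E'
from cell import arm
import cv2,numpy as np
from scipy.spatial.transform import Rotation as R
def ray(cam,u,v,z,c=None):
    c=c or arm.calibration(cam)
    d=c["T"][:3,:3]@np.linalg.solve(c["K"],[u,v,1]);o=c["T"][:3,3]
    return o+d*(z-o[2])/d[2]
def proj(cam,p,c=None):
    c=c or arm.calibration(cam)
    q=c["K"]@(c["T"][:3,:3].T@(np.array(p)-c["T"][:3,3]));return q[:2]/q[2]
def state():
    s=arm.observe();Rm=R.from_rotvec(s["ee_rot"]).as_matrix()
    return s,Rm
def go(x,y,z,yaw=None):
    """needed shifts in tool axes (m) ; yaw of the tool y axis in world (mod pi) -> twist first"""
    s,Rm=state();d=np.array([x,y,z])-s["position"]
    print("clock",round(s["clock"],2),"pos",s["position"].round(4),"tool shift mm",(Rm.T@d*1000).round(1),"yaxis",np.degrees(np.arctan2(Rm[1,1],Rm[0,1])).round(1),"xaxis",Rm[:,0].round(3),"zax",Rm[:,2].round(3),"j7",s["joints"][6].round(3))
E
python3 - <<'E'
from h import *
for cam in("top","scene"):
  for q,z in dict(bath=0,pan_floor=.07,spacer=0,squat=0,tall=0,cover=0,balance=0,reagent=0,flask=0).items():
    for r in arm.place_of(cam,q)[:3]:
        u,v=r["point"][0]*512,r["point"][1]*384
        print(cam,q,round(r["conf"],2),round(u),round(v),ray(cam,u,v,z)[:2].round(3))
E
```

```text
top bath 0.87 392 213 [ 0.502 -0.314]
top pan_floor 0.95 399 212 [ 0.499 -0.313]
top spacer 0.57 306 236 [ 0.44  -0.102]
top squat 0.79 220 173 [0.594 0.116]
top squat 0.51 294 172 [ 0.599 -0.071]
top tall 0.96 201 234 [0.44  0.158]
top tall 0.88 227 271 [0.351 0.09 ]
top tall 0.63 236 233 [0.445 0.071]
top cover 0.77 292 171 [ 0.601 -0.066]
top balance 0.94 138 195 [0.534 0.321]
top reagent 0.93 216 109 [0.76 0.13]
top reagent 0.19 325 109 [ 0.763 -0.148]
scene bath 0.91 174 277 [ 0.505 -0.308]
scene bath 0.64 228 184 [0.428 0.074]
scene bath 0.31 334 206 [0.764 0.139]
scene pan_floor 0.6 171 262 [ 0.512 -0.315]
scene spacer 0.88 202 218 [ 0.442 -0.096]
scene squat 0.65 252 235 [ 0.609 -0.084]
scene squat 0.58 282 193 [0.599 0.119]
scene tall 0.82 229 184 [0.427 0.076]
scene tall 0.71 208 175 [0.343 0.082]
scene tall 0.59 247 172 [0.449 0.156]
scene cover 0.74 253 233 [ 0.604 -0.074]
scene reagent 0.67 334 206 [0.763 0.139]
scene flask 0.76 295 278 [ 0.781 -0.16 ]
```

The scene shows the bath on the robot's right (pan about pixel 400,210 in top). The spacer is at (305,235), the squat at (220,172), the white tall at (236,234), next to the red (198,233) and yellow (221,274) look-alikes. The cover is at (295,171). The networks' positions agree between the two cameras.

```bash
python3 - <<'E'
from h import *
go(.44,-.10,.23)
c=arm.calibration("wrist");s,Rm=state();print(c["K"][0],(Rm.T@(c["T"][:3,3]-s["position"])).round(3),(Rm.T@c["T"][:3,:3]).round(2))
E
```

```text
clock 1.0 pos [ 0.2088 -0.5891  0.2267] tool shift mm [ 381.3 -383.8   -3.3] yaxis -70.5 xaxis [ 0.943  0.334 -0.   ] zax [-0. -0. -1.] j7 -0.075
[333.63754817   0.         254.90917997] [ 0.084  0.001 -0.158] [[-0.   -0.95 -0.31]
 [ 1.   -0.    0.  ]
 [-0.   -0.31  0.95]]
```

>>> move_arm(motion=[{"tx": 0.034,"ty": -0.034},{"tx": 0.034,"ty": -0.034},{"tx": 0.034,"ty": -0.034},{"tx": 0.034,"ty": -0.034},{"tx": 0.034,"ty": -0.034},{"tx": 0.034,"ty": -0.034},{"tx": 0.034,"ty": -0.034},{"tx": 0.034,"ty": -0.034},{"tx": 0.034,"ty": -0.034},{"tx": 0.034,"ty": -0.034},{"tx": 0.034,"ty": -0.034},{}], gripper=-1, squeeze=15)

```text
invalid input
```

```bash
python3 - <<'E'
from h import *
c=arm.calibration("wrist");im=arm.get_image("wrist");cv2.imwrite("pics/w1.png",im[:,:,::-1])
go(.44,-.10,.23)
for q in("spacer",):
  for r in arm.regions_of("wrist",q)[:2]:
    m=r["region"].astype("uint8");k,_=cv2.findContours(m,0,2);k=max(k,key=cv2.contourArea)
    (u,v),rad=cv2.minEnclosingCircle(k);print(q,r["conf"],u,v,rad,cv2.fitEllipse(k),ray("wrist",u,v,.015,c).round(4))
  for r in arm.place_of("wrist",q)[:2]: print(r, ray("wrist",r["point"][0]*512,r["point"][1]*384,0,c).round(4))
E
```

```text
clock 1.05 pos [ 0.2089 -0.5891  0.2268] tool shift mm [ 381.3 -383.7   -3.3] yaxis -70.5 xaxis [ 0.943  0.334 -0.   ] zax [ 0. -0. -1.] j7 -0.075
```

View pics/w1.png

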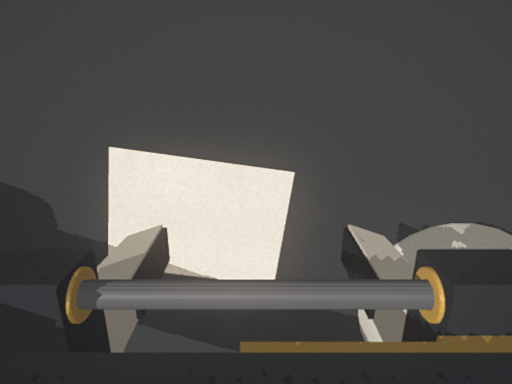

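The move was refused, probably because of the empty row, and this view shows only a sheet of paper between the fingers. I'll resend with full rows.

>>> move_arm(motion=[{"tx": 0.034,"ty": -0.034,"tz": 0,"twist": 0},{"tx": 0.034,"ty": -0.034,"tz": 0,"twist": 0},{"tx": 0.034,"ty": -0.034,"tz": 0,"twist": 0},{"tx": 0.034,"ty": -0.034,"tz": 0,"twist": 0},{"tx": 0.034,"ty": -0.034,"tz": 0,"twist": 0},{"tx": 0.034,"ty": -0.034,"tz": 0,"twist": 0},{"tx": 0.034,"ty": -0.034,"tz": 0,"twist": 0},{"tx": 0.034,"ty": -0.034,"tz": 0,"twist": 0},{"tx": 0.034,"ty": -0.034,"tz": 0,"twist": 0},{"tx": 0.034,"ty": -0.034,"tz": 0,"twist": 0},{"tx": 0.0,"ty": 0,"tz": 0,"twist": 0},{"tx": 0,"ty": 0,"tz": 0,"twist": 0}], gripper=-1, squeeze=15)

```text
clock: 2.35
position: [0.4161, -0.1542, 0.2268]
ee_rot: [3.095, 0.537, 0.0]
force: [-0.3, -0.5, -0.5]
width: 0.996
gripper_force: 0.0
```

```bash
cat >> h.py <<'E'
def see(q,ztop,z0=0,save=None,cam="wrist"):
    c=arm.calibration(cam);im=arm.get_image(cam)
    if save: cv2.imwrite(f"pics/{save}.png",im[:,:,::-1])
    for r in arm.regions_of(cam,q)[:3]:
        k,_=cv2.findContours(r["region"].astype("uint8"),0,2);k=max(k,key=cv2.contourArea)
        x,y,w,h=cv2.boundingRect(k);(u,v),rad=cv2.minEnclosingCircle(k)
        P=np.array([ray(cam,*p[0],ztop,c)[:2] for p in k],"float32");(X,Y),rr=cv2.minEnclosingCircle(P)
        print(q,"region",round(r["conf"],2),"px",(x,y,w,h),"circle at ztop",round(X,4),round(Y,4),"r",round(rr,4))
    for r in arm.place_of(cam,q)[:3]:
        print(q,"place",round(r["conf"],2),np.round([r["point"][0]*512,r["point"][1]*384]),ray(cam,r["point"][0]*512,r["point"][1]*384,z0,c)[:2].round(4))
E
python3 - <<'E'
from h import *
see("spacer",.02,0,"w2")
see("pan_floor",.11,.07,cam="top")
see("bath",.11,0,cam="top")
go(.44,-.10,.12)
E
```

```text
spacer region 0.67 px (186, 80, 63, 65) circle at ztop 0.4454 -0.1012 r 0.035
spacer place 0.89 [218. 108.] [ 0.4482 -0.0996]
pan_floor region 0.78 px (353, 170, 84, 48) circle at ztop 0.5371 -0.2928 r 0.1022
pan_floor place 0.6 [397. 213.] [ 0.4978 -0.3082]
pan_floor place 0.26 [293. 172.] [ 0.5886 -0.0658]
bath region 0.67 px (352, 170, 86, 48) circle at ztop 0.536 -0.2933 r 0.1022
bath place 0.6 [394. 212.] [ 0.5041 -0.3186]
clock 2.8 pos [ 0.4155 -0.1556  0.2267] tool shift mm [ 41.6 -44.2 106.7] yaxis -70.5 xaxis [ 0.943  0.333 -0.   ] zax [-0. -0. -1.] j7 -1.046
```

View pics/w2.png

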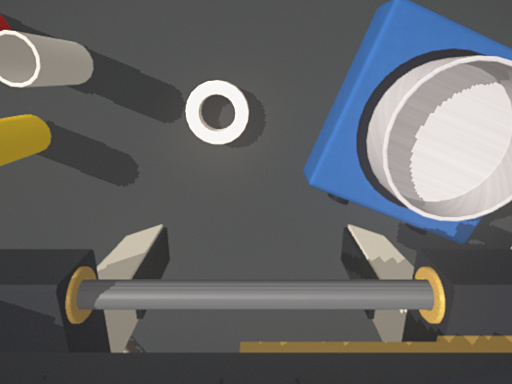

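The wrist view shows the ring at (217,112), clear of everything; its fit is r = 35 mm at (0.4455, -0.101), as expected. Going down over it.

>>> move_arm(motion=[{"tx": 0.023,"ty": -0.021,"tz": 0.02,"twist": 0},{"tx": 0.0235,"ty": -0.0205,"tz": 0.02,"twist": 0},{"tx": 0,"ty": 0,"tz": 0.045,"twist": 0},{"tx": 0,"ty": 0,"tz": 0.045,"twist": 0},{"tx": 0,"ty": 0,"tz": 0.04,"twist": 0},{"tx": 0,"ty": 0,"tz": 0.03,"twist": 0},{"tx": 0,"ty": 0,"tz": 0.015,"twist": 0},{"tx": 0,"ty": 0,"tz": 0.005,"twist": 0},{"tx": 0,"ty": 0,"tz": 0,"twist": 0},{"tx": 0,"ty": 0,"tz": 0,"twist": 0}])

```text
clock: 3.8
position: [0.4463, -0.1005, 0.0075]
ee_rot: [3.096, 0.532, 0.002]
force: [0.6, 0.4, -0.5]
width: 1.0
gripper_force: 0.0
```

```bash
python3 - <<'E'
from h import *
go(.4455,-.101,.005)
im=arm.get_image("top");cv2.imwrite("pics/pan.png",cv2.resize(im[155:265,340:450,::-1],None,fx=5,fy=5,interpolation=cv2.INTER_CUBIC))
print(ray("top",401,211,.11))
E
```

```text
clock 3.8 pos [ 0.4463 -0.1005  0.0075] tool shift mm [-1.   0.2  2.5] yaxis -70.5 xaxis [0.943 0.334 0.001] zax [ 0.001 -0.    -1.   ] j7 -1.363
[ 0.49853356 -0.30556763  0.11      ]
```

View pics/pan.png

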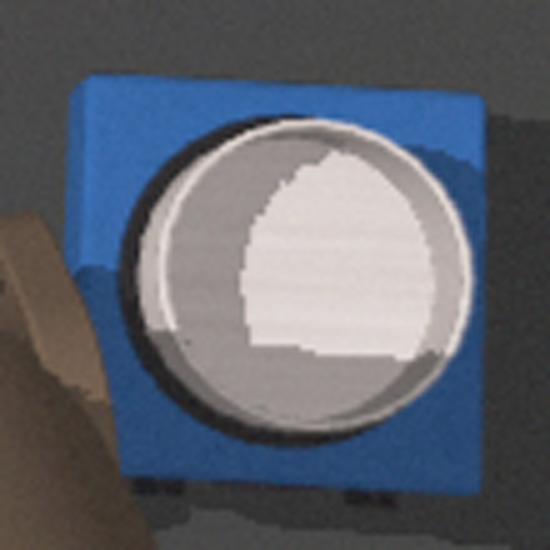

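The crop shows the pan rim centred at crop (316,275), i.e. pixel (403.2,210.1). It is 62 px across, about 139 mm, so the pan centre is near (0.500, -0.310). Gripping the ring now.

>>> move_arm(motion=[{"tx": 0,"ty": 0,"tz": 0.003,"twist": 0},{"tx": 0,"ty": 0,"tz": 0,"twist": 0},{"tx": 0,"ty": 0,"tz": 0,"twist": 0},{"tx": 0,"ty": 0,"tz": 0,"twist": 0},{"tx": 0,"ty": 0,"tz": 0,"twist": 0},{"tx": 0,"ty": 0,"tz": 0,"twist": 0}], gripper=1, squeeze=15)

```text
clock: 4.45
position: [0.4458, -0.1004, 0.0039]
ee_rot: [3.096, 0.533, 0.0]
force: [-0.9, -0.4, 5.0]
width: 0.737
gripper_force: 15.0
```

```bash
python3 - <<'E'
from h import *
p=ray("top",403.2,210.1,.11);print(p,proj("top",[*p[:2],.07]))
go(p[0],p[1],.15)
E
```

```text
[ 0.50064347 -0.31047443  0.11      ] [398.17157776 211.28257495]
clock 4.45 pos [ 0.4458 -0.1004  0.0039] tool shift mm [ -18.5  216.4 -146. ] yaxis -70.5 xaxis [0.943 0.334 0.   ] zax [ 0. -0. -1.] j7 -1.366
```

>>> move_arm(motion=[{"tx": 0,"ty": 0,"tz": -0.02,"twist": 0},{"tx": 0,"ty": 0,"tz": -0.045,"twist": 0},{"tx": 0,"ty": 0,"tz": -0.045,"twist": 0},{"tx": 0,"ty": 0,"tz": -0.045,"twist": 0},{"tx": 0,"ty": 0.0,"tz": -0.015,"twist": 0},{"tx": -0.003,"ty": 0.036,"tz": 0,"twist": 0},{"tx": -0.003,"ty": 0.036,"tz": 0,"twist": 0},{"tx": -0.003,"ty": 0.036,"tz": 0,"twist": 0},{"tx": -0.003,"ty": 0.036,"tz": 0,"twist": 0},{"tx": -0.003,"ty": 0.036,"tz": 0,"twist": 0},{"tx": -0.003,"ty": 0.036,"tz": 0,"twist": 0},{"tx": 0,"ty": 0,"tz": 0,"twist": 0}])

```text
clock: 5.65
position: [0.5003, -0.3157, 0.1729]
ee_rot: [3.096, 0.522, -0.002]
force: [-0.7, 0.1, -1.0]
width: 0.738
gripper_force: 15.0
```

```bash
python3 - <<'E'
from h import *
see("pan_floor",.11,.07,"w3")
go(.5005,-.3105,.075)
c=arm.calibration("wrist");print([proj("wrist",[.5006+.066*np.cos(a),-.3105+.066*np.sin(a),.11],c).round() for a in np.arange(0,6.28,.785)])
E
```

```text
pan_floor region 0.96 px (118, 18, 280, 222) circle at ztop 0.5188 -0.3062 r 0.1048
pan_floor place 0.73 [251. 178.] [ 0.5033 -0.3126]
pan_floor place 0.22 [250. 157.] [ 0.5197 -0.3055]
clock 5.8 pos [ 0.5005 -0.3091  0.1732] tool shift mm [-0.5  1.5 98.2] yaxis -70.5 xaxis [ 0.942  0.334 -0.001] zax [-0.001  0.001 -1.   ] j7 -0.867
[array([290., 111.]), array([213., 115.]), array([166., 170.]), array([175., 237.]), array([227., 276.]), array([293., 273.]), array([342., 229.]), array([344., 162.])]
```

View pics/w3.png

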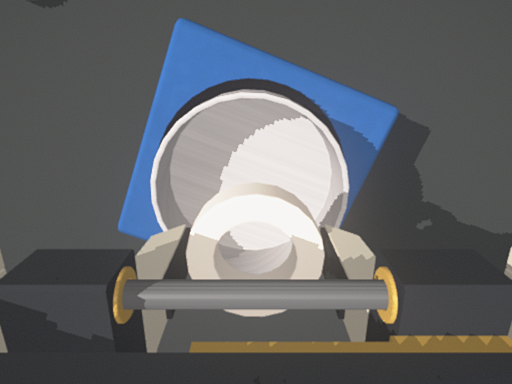

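The view shows the inner rim from column 157 to 343, top near row 97, with the held ring at column 255. So the pan is within 3 to 4 mm of below the tool, well inside the 18 mm allowed. Lowering.

>>> move_arm(motion=[{"tx": 0.002,"ty": -0.001,"tz": 0.02,"twist": 0},{"tx": 0,"ty": 0,"tz": 0.03,"twist": 0},{"tx": 0,"ty": 0,"tz": 0.025,"twist": 0},{"tx": 0,"ty": 0,"tz": 0.012,"twist": 0},{"tx": 0,"ty": 0,"tz": 0.006,"twist": 0},{"tx": 0,"ty": 0,"tz": 0.002,"twist": 0},{"tx": 0,"ty": 0,"tz": 0.0,"twist": 0},{"tx": 0,"ty": 0,"tz": 0,"twist": 0},{"tx": 0,"ty": 0,"tz": 0,"twist": 0}])

```text
clock: 6.7
position: [0.5029, -0.3086, 0.0796]
ee_rot: [3.095, 0.532, 0.002]
force: [-0.2, -0.1, -0.7]
width: 0.737
gripper_force: 15.0
```

>>> move_arm(motion=[{"tx": 0,"ty": 0,"tz": 0.002,"twist": 0},{"tx": 0,"ty": 0,"tz": 0.0015,"twist": 0},{"tx": 0,"ty": 0,"tz": 0.001,"twist": 0},{"tx": 0,"ty": 0,"tz": 0,"twist": 0},{"tx": 0,"ty": 0,"tz": 0,"twist": 0}])

```text
clock: 7.2
position: [0.5024, -0.3083, 0.0742]
ee_rot: [-3.096, -0.533, 0.0]
force: [0.1, 0.1, -0.9]
width: 0.741
gripper_force: 15.0
```

>>> move_arm(motion=[{"tx": 0,"ty": 0,"tz": 0,"twist": 0},{"tx": 0,"ty": 0,"tz": 0,"twist": 0},{"tx": 0,"ty": 0,"tz": 0,"twist": 0},{"tx": 0,"ty": 0,"tz": 0,"twist": 0},{"tx": 0,"ty": 0,"tz": -0.01,"twist": 0},{"tx": 0,"ty": 0,"tz": -0.03,"twist": 0},{"tx": 0,"ty": 0,"tz": -0.045,"twist": 0},{"tx": 0,"ty": 0,"tz": -0.045,"twist": 0},{"tx": 0,"ty": 0,"tz": -0.02,"twist": 0},{"tx": 0,"ty": 0,"tz": 0,"twist": 0}], gripper=-0.65)

```text
clock: 8.2
position: [0.5043, -0.3091, 0.2289]
ee_rot: [3.092, 0.532, 0.009]
force: [-0.2, -0.2, -0.2]
width: 0.825
gripper_force: 0.0
```

```bash
python3 - <<'E'
from h import *
go(.5966,.117,.22)
E
```

```text
clock 8.2 pos [ 0.5043 -0.3091  0.2289] tool shift mm [ 229.3 -370.8    8.1] yaxis -70.5 xaxis [0.942 0.334 0.005] zax [ 0.006 -0.003 -1.   ] j7 -0.857
```

>>> move_arm(motion=[{"tx": 0.018,"ty": -0.041,"tz": 0,"twist": 0},{"tx": 0.018,"ty": -0.041,"tz": 0,"twist": 0},{"tx": 0.018,"ty": -0.041,"tz": 0,"twist": 0},{"tx": 0.018,"ty": -0.041,"tz": 0,"twist": 0},{"tx": 0.018,"ty": -0.041,"tz": 0,"twist": 0},{"tx": 0.018,"ty": -0.041,"tz": 0,"twist": 0},{"tx": 0.018,"ty": -0.041,"tz": 0,"twist": 0},{"tx": 0.018,"ty": -0.041,"tz": 0,"twist": 0},{"tx": 0.016,"ty": -0.042,"tz": 0,"twist": 0},{"tx": 0,"ty": 0,"tz": 0,"twist": 0},{"tx": 0,"ty": 0,"tz": 0,"twist": 0}], gripper=-1)

```text
clock: 9.3
position: [0.529, 0.0949, 0.2238]
ee_rot: [3.095, 0.537, -0.002]
force: [0.1, -0.6, -0.5]
width: 1.002
gripper_force: 0.0
```

```bash
python3 - <<'E'
from h import *
see("squat",.06,0,"w4")
see("spacer",.09,.07,cam="top")
go(.5966,.117,.03)
E
```

```text
squat region 0.73 px (486, 211, 26, 39) circle at ztop 0.5473 -0.178 r 0.0237
squat region 0.71 px (228, 60, 71, 72) circle at ztop 0.5923 0.1091 r 0.0333
squat place 0.62 [267.  92.] [0.5959 0.1044]
spacer region 0.62 px (383, 196, 31, 30) circle at ztop 0.4998 -0.3045 r 0.0355
spacer place 0.8 [397. 214.] [ 0.4954 -0.3068]
clock 9.6 pos [0.5297 0.0924 0.2241] tool shift mm [ 71.3  -1.  194.1] yaxis -70.6 xaxis [ 0.943  0.332 -0.   ] zax [-0.    -0.001 -1.   ] j7 -1.641
```

View pics/w4.png

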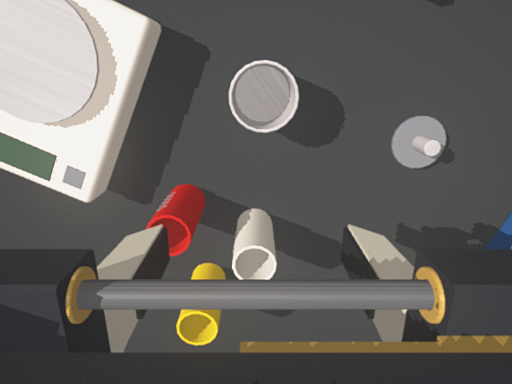

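The squat's rim circle is at pixel (264,96), r = 33.3 mm, at (0.593, 0.110). There is clear space around it.

>>> move_arm(motion=[{"tx": 0.033,"ty": 0.002,"tz": 0.01,"twist": 0},{"tx": 0.033,"ty": 0.002,"tz": 0.02,"twist": 0},{"tx": 0,"ty": 0,"tz": 0.045,"twist": 0},{"tx": 0,"ty": 0,"tz": 0.045,"twist": 0},{"tx": 0,"ty": 0,"tz": 0.04,"twist": 0},{"tx": 0,"ty": 0,"tz": 0.022,"twist": 0},{"tx": 0,"ty": 0,"tz": 0.01,"twist": 0},{"tx": 0,"ty": 0,"tz": 0,"twist": 0},{"tx": 0,"ty": 0,"tz": 0,"twist": 0},{"tx": 0,"ty": 0,"tz": 0,"twist": 0}])

```text
clock: 10.6
position: [0.5944, 0.1124, 0.0339]
ee_rot: [-3.096, -0.532, -0.004]
force: [-1.0, -0.3, 0.5]
width: 0.997
gripper_force: 0.0
```

>>> move_arm(motion=[{"tx": 0,"ty": 0,"tz": 0,"twist": 0},{"tx": 0,"ty": 0,"tz": 0,"twist": 0},{"tx": 0,"ty": 0,"tz": 0,"twist": 0},{"tx": 0,"ty": 0,"tz": 0,"twist": 0},{"tx": 0,"ty": 0,"tz": 0,"twist": 0},{"tx": 0,"ty": 0,"tz": 0,"twist": 0}], gripper=1, squeeze=15)

```text
clock: 11.2
position: [0.5935, 0.1119, 0.0325]
ee_rot: [3.096, 0.532, 0.001]
force: [0.1, -1.9, 3.9]
width: 0.698
gripper_force: 15.0
```

```bash
python3 - <<'E'
from h import *
see("squat",.06,0,cam="top")
go(.5024,-.3083,.123)
E
```

```text
squat place 0.35 [398. 211.] [ 0.5068 -0.3285]
clock 11.35 pos [0.5934 0.1119 0.0325] tool shift mm [-226.1  365.7  -90.4] yaxis -70.5 xaxis [0.943 0.334 0.   ] zax [ 0. -0. -1.] j7 -1.749
```

>>> move_arm(motion=[{"tx": 0,"ty": 0,"tz": -0.01,"twist": 0},{"tx": 0,"ty": 0,"tz": -0.02,"twist": 0},{"tx": 0,"ty": 0,"tz": -0.03,"twist": 0},{"tx": 0,"ty": 0,"tz": -0.045,"twist": 0},{"tx": 0,"ty": 0,"tz": -0.045,"twist": 0},{"tx": 0,"ty": 0,"tz": -0.03,"twist": 0},{"tx": 0,"ty": 0,"tz": 0,"twist": 0},{"tx": 0,"ty": 0,"tz": 0,"twist": 0}])

```text
clock: 12.15
position: [0.5929, 0.1124, 0.2127]
ee_rot: [-3.096, -0.533, -0.001]
force: [-0.2, 0.2, -1.7]
width: 0.697
gripper_force: 15.0
```

```bash
python3 - <<'E'
from h import *
s,Rm=state();zt=s["position"][2]+.0275
see("squat",zt,zt-.06,"w5");go(.5024,-.3083,.215)
E
```

```text
squat region 0.72 px (183, 171, 143, 108) circle at ztop 0.6048 0.1159 r 0.035
squat place 0.9 [257. 218.] [0.5936 0.1103]
clock 12.3 pos [0.5921 0.1118 0.2106] tool shift mm [-225.   366.    -3.9] yaxis -70.5 xaxis [ 0.942  0.334 -0.003] zax [-0.003 -0.001 -1.   ] j7 -1.663
```

View pics/w5.png

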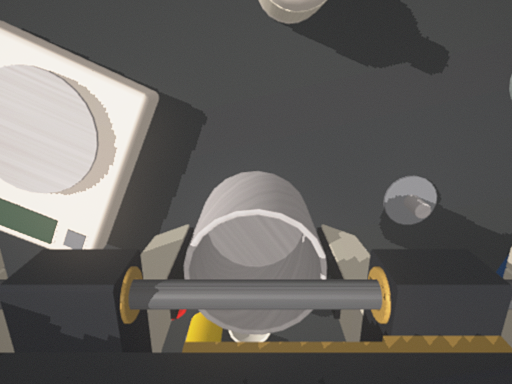

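The squat hangs level between the fingers, with its rim centred near (256,272). Carrying it over the pan.

>>> move_arm(motion=[{"tx": -0.025,"ty": 0.0407,"tz": 0,"twist": 0},{"tx": -0.025,"ty": 0.0407,"tz": 0,"twist": 0},{"tx": -0.025,"ty": 0.0407,"tz": 0,"twist": 0},{"tx": -0.025,"ty": 0.0407,"tz": 0,"twist": 0},{"tx": -0.025,"ty": 0.0407,"tz": 0,"twist": 0},{"tx": -0.025,"ty": 0.0407,"tz": 0,"twist": 0},{"tx": -0.025,"ty": 0.0407,"tz": 0,"twist": 0},{"tx": -0.025,"ty": 0.0407,"tz": 0,"twist": 0},{"tx": -0.025,"ty": 0.0407,"tz": 0,"twist": 0},{"tx": 0,"ty": 0,"tz": 0,"twist": 0},{"tx": 0,"ty": 0,"tz": 0,"twist": 0}])

```text
clock: 13.4
position: [0.5022, -0.3093, 0.2106]
ee_rot: [-3.095, -0.527, 0.003]
force: [0.9, 0.4, -1.9]
width: 0.7
gripper_force: 15.0
```

```bash
python3 - <<'E'
from h import *
s,Rm=state();p=s["position"]
print("tcp at rim px",proj("wrist",[*p[:2],p[2]+.0275]),proj("wrist",[*(p+.033*Rm[:,0])[:2],p[2]+.0275]))
go(.5024,-.3083,.1225)
E
```

```text
tcp at rim px [253.60696974 272.23608932] [253.39374722 203.84740309]
clock 13.4 pos [ 0.5022 -0.3093  0.2106] tool shift mm [ 0.7 -0.7 88.1] yaxis -70.7 xaxis [ 0.944  0.331 -0.002] zax [-0.002  0.001 -1.   ] j7 -0.877
```

>>> move_arm(motion=[{"tx": 0.002,"ty": 0,"tz": 0.02,"twist": 0},{"tx": 0,"ty": 0,"tz": 0.03,"twist": 0},{"tx": 0,"ty": 0,"tz": 0.02,"twist": 0},{"tx": 0,"ty": 0,"tz": 0.01,"twist": 0},{"tx": 0,"ty": 0,"tz": 0.004,"twist": 0},{"tx": 0,"ty": 0,"tz": 0,"twist": 0},{"tx": 0,"ty": 0,"tz": 0,"twist": 0},{"tx": 0,"ty": 0,"tz": 0,"twist": 0}])

```text
clock: 14.2
position: [0.506, -0.3078, 0.1293]
ee_rot: [3.095, 0.533, 0.002]
force: [0.1, 0.1, -2.4]
width: 0.697
gripper_force: 15.0
```

>>> move_arm(motion=[{"tx": -0.001,"ty": 0,"tz": 0.002,"twist": 0},{"tx": 0,"ty": 0,"tz": 0.002,"twist": 0},{"tx": 0,"ty": 0,"tz": 0.001,"twist": 0},{"tx": 0,"ty": 0,"tz": 0.0,"twist": 0},{"tx": 0,"ty": 0,"tz": 0,"twist": 0}])

```text
clock: 14.7
position: [0.5044, -0.308, 0.1232]
ee_rot: [-3.096, -0.533, 0.0]
force: [0.4, -0.2, -1.5]
width: 0.699
gripper_force: 15.0
```

>>> move_arm(motion=[{"tx": 0,"ty": 0,"tz": 0.001,"twist": 0},{"tx": 0,"ty": 0,"tz": 0,"twist": 0},{"tx": 0,"ty": 0,"tz": 0,"twist": 0}])

```text
clock: 15.0
position: [0.5046, -0.308, 0.1225]
ee_rot: [3.096, 0.533, 0.0]
force: [0.5, -0.3, 2.3]
width: 0.699
gripper_force: 15.0
```

>>> move_arm(motion=[{"tx": 0,"ty": 0,"tz": 0,"twist": 0},{"tx": 0,"ty": 0,"tz": 0,"twist": 0},{"tx": 0,"ty": 0,"tz": 0,"twist": 0},{"tx": 0,"ty": 0,"tz": 0,"twist": 0},{"tx": 0,"ty": 0,"tz": -0.01,"twist": 0},{"tx": 0,"ty": 0,"tz": -0.03,"twist": 0},{"tx": 0,"ty": 0,"tz": -0.045,"twist": 0},{"tx": 0,"ty": 0,"tz": -0.025,"twist": 0},{"tx": 0,"ty": 0,"tz": 0,"twist": 0},{"tx": 0,"ty": 0,"tz": 0,"twist": 0}], gripper=-0.75)

```text
clock: 16.0
position: [0.5046, -0.3081, 0.2331]
ee_rot: [3.095, 0.532, 0.002]
force: [-0.4, 1.2, 0.3]
width: 0.881
gripper_force: 0.0
```

```bash
python3 - <<'E'
from h import *
go(.437,.073,.23)
E
```

```text
clock 16.0 pos [ 0.5046 -0.3081  0.2331] tool shift mm [  63.6 -381.8    2.7] yaxis -70.5 xaxis [0.943 0.334 0.001] zax [ 0.001 -0.001 -1.   ] j7 -0.873
```

>>> move_arm(motion=[{"tx": 0.001,"ty": -0.0445,"tz": 0,"twist": 0},{"tx": 0.001,"ty": -0.0445,"tz": 0,"twist": 0},{"tx": 0.001,"ty": -0.0445,"tz": 0,"twist": 0},{"tx": 0.001,"ty": -0.0445,"tz": 0,"twist": 0},{"tx": 0.001,"ty": -0.0445,"tz": 0,"twist": 0},{"tx": 0.001,"ty": -0.0445,"tz": 0,"twist": 0},{"tx": 0.002,"ty": -0.0445,"tz": 0,"twist": 0},{"tx": 0.002,"ty": -0.0445,"tz": 0,"twist": 0},{"tx": 0,"ty": 0,"tz": 0,"twist": -0.094},{"tx": 0,"ty": 0,"tz": 0,"twist": -0.094},{"tx": 0,"ty": 0,"tz": 0,"twist": -0.094},{"tx": 0,"ty": 0,"tz": 0,"twist": 0}])

```text
clock: 17.2
position: [0.394, 0.0308, 0.2313]
ee_rot: [-2.901, -1.203, 0.003]
force: [-0.1, 0.2, 0.3]
width: 0.875
gripper_force: 0.0
```

```bash
python3 - <<'E'
from h import *
see("tall",.095,0,"w6")
see("squat",.15,.09,cam="top")
go(.437,.073,.065)
im=arm.get_image("top");cv2.imwrite("pics/pan2.png",cv2.resize(im[155:265,340:450,::-1],None,fx=5,fy=5,interpolation=cv2.INTER_CUBIC))
E
```

```text
tall region 0.89 px (145, 120, 62, 61) circle at ztop 0.3585 0.0953 r 0.0322
tall region 0.83 px (163, 0, 65, 60) circle at ztop 0.4436 0.147 r 0.0269
tall region 0.79 px (241, 80, 50, 53) circle at ztop 0.4405 0.0654 r 0.0227
tall place 0.95 [262. 102.] [0.4379 0.0637]
tall place 0.57 [206.  41.] [0.4404 0.1517]
tall place 0.57 [194. 139.] [0.3514 0.0901]
squat region 0.71 px (386, 194, 37, 31) circle at ztop 0.4978 -0.3002 r 0.0389
squat place 0.79 [398. 210.] [ 0.5031 -0.3054]
clock 17.5 pos [0.3948 0.0308 0.232 ] tool shift mm [ 59.7  -0.2 167. ] yaxis -45.2 xaxis [ 0.71   0.704 -0.   ] zax [-0. -0. -1.] j7 -1.059
```

View pics/w6.png

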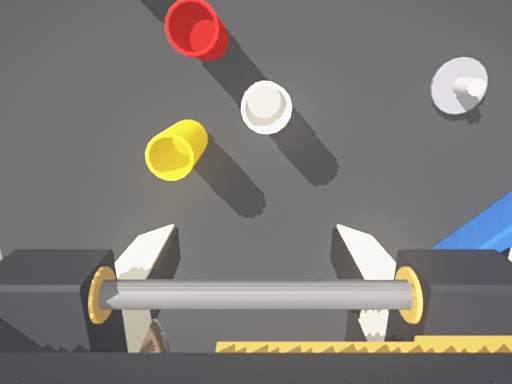

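View pics/pan2.png

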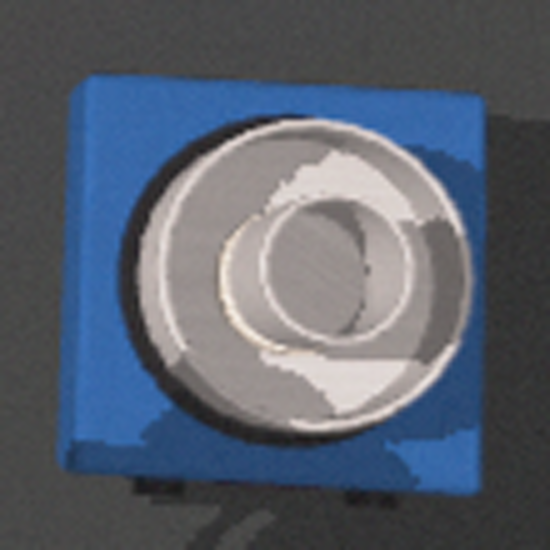

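The wrist view shows the white tall at (266,107) with the red (195,28) and yellow (175,155) look-alikes on either side. The finger line runs between them. The pan crop shows the squat upright on the ring, its rim centred at crop (336,268).

>>> move_arm(motion=[{"tx": 0.028,"ty": 0.003,"tz": 0.01,"twist": 0},{"tx": 0.029,"ty": 0.004,"tz": 0.01,"twist": 0},{"tx": 0,"ty": 0,"tz": 0.04,"twist": 0},{"tx": 0,"ty": 0,"tz": 0.045,"twist": 0},{"tx": 0,"ty": 0,"tz": 0.035,"twist": 0},{"tx": 0,"ty": 0,"tz": 0.02,"twist": 0},{"tx": 0,"ty": 0,"tz": 0.01,"twist": 0},{"tx": 0,"ty": 0,"tz": 0,"twist": 0},{"tx": 0,"ty": 0,"tz": 0,"twist": 0}])

```text
clock: 18.45
position: [0.4409, 0.0664, 0.063]
ee_rot: [2.903, 1.199, 0.002]
force: [0.7, -1.2, 0.1]
width: 0.877
gripper_force: 0.0
```

>>> move_arm(motion=[{"tx": 0,"ty": 0,"tz": 0,"twist": 0},{"tx": 0,"ty": 0,"tz": 0,"twist": 0},{"tx": 0,"ty": 0,"tz": 0,"twist": 0},{"tx": 0,"ty": 0,"tz": 0,"twist": 0},{"tx": 0,"ty": 0,"tz": 0,"twist": 0},{"tx": 0,"ty": 0,"tz": 0,"twist": 0},{"tx": 0,"ty": 0,"tz": 0,"twist": 0}], gripper=1, squeeze=15)

```text
clock: 19.15
position: [0.4404, 0.0662, 0.0623]
ee_rot: [2.903, 1.2, 0.001]
force: [-0.3, -1.0, 2.2]
width: 0.479
gripper_force: 15.0
```

```bash
python3 - <<'E'
from h import *
p=ray("top",407.2,208.7,.15);print(p)
go(.503,-.3085,.25)
E
```

```text
[ 0.50083974 -0.30740457  0.15      ]
clock 19.15 pos [0.4404 0.0662 0.0623] tool shift mm [-220.1  309.6 -187.6] yaxis -45.1 xaxis [0.708 0.706 0.   ] zax [ 0. -0. -1.] j7 -1.381
```

>>> move_arm(motion=[{"tx": 0,"ty": 0,"tz": -0.01,"twist": 0},{"tx": 0,"ty": 0,"tz": -0.03,"twist": 0},{"tx": 0,"ty": 0,"tz": -0.045,"twist": 0},{"tx": 0,"ty": 0,"tz": -0.045,"twist": 0},{"tx": 0,"ty": 0,"tz": -0.04,"twist": 0},{"tx": 0,"ty": 0,"tz": -0.02,"twist": 0},{"tx": 0,"ty": 0,"tz": 0,"twist": 0}])

```text
clock: 19.85
position: [0.4415, 0.0669, 0.2556]
ee_rot: [2.902, 1.199, 0.008]
force: [0.3, 0.8, -1.8]
width: 0.484
gripper_force: 15.0
```

>>> move_arm(motion=[{"tx": -0.0275,"ty": 0.0386,"tz": 0,"twist": 0},{"tx": -0.0275,"ty": 0.0386,"tz": 0,"twist": 0},{"tx": -0.0275,"ty": 0.0386,"tz": 0,"twist": 0},{"tx": -0.0275,"ty": 0.0386,"tz": 0,"twist": 0},{"tx": -0.0275,"ty": 0.0386,"tz": 0,"twist": 0},{"tx": -0.0275,"ty": 0.0386,"tz": 0,"twist": 0},{"tx": -0.0275,"ty": 0.0386,"tz": 0,"twist": 0},{"tx": -0.0275,"ty": 0.0386,"tz": 0,"twist": 0},{"tx": 0,"ty": 0,"tz": 0,"twist": 0},{"tx": 0,"ty": 0,"tz": 0,"twist": 0}])

```text
clock: 20.85
position: [0.5014, -0.3083, 0.2505]
ee_rot: [-2.902, -1.196, 0.002]
force: [0.5, 2.0, -1.2]
width: 0.485
gripper_force: 15.0
```

```bash
python3 - <<'E'
from h import *
s,Rm=state();p=s["position"]
im=arm.get_image("wrist");cv2.imwrite("pics/w7.png",im[:,:,::-1])
for P in([.5025,-.308,.15],[*p[:2],p[2]-.062],[*p[:2],p[2]+.033]):
    print([proj("wrist",np.array(P)+r*np.array([np.cos(a),np.sin(a),0])).round().tolist() for r in([.033] if P[2]==.15 else [.022]) for a in(np.radians([45,135,-45]))])
go(.5025,-.308,.157)
E
```

```text
[[257.0, 143.0], [216.0, 184.0], [297.0, 183.0]]
[[256.0, 172.0], [225.0, 202.0], [287.0, 202.0]]
[[256.0, 235.0], [205.0, 281.0], [306.0, 281.0]]
clock 20.9 pos [ 0.5018 -0.3069  0.2509] tool shift mm [-0.3  1.6 93.9] yaxis -45.1 xaxis [0.708 0.706 0.   ] zax [-0.002  0.002 -1.   ] j7 -0.448
```

View pics/w7.png

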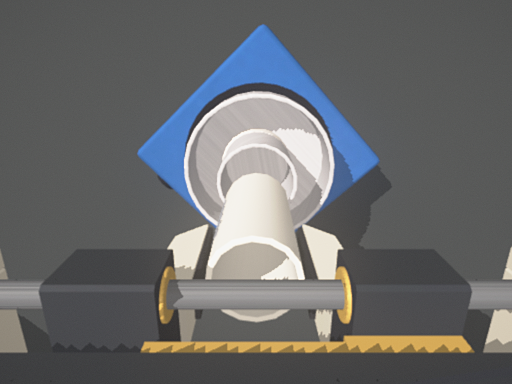

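The squat rim lies where predicted (far edge at row 145, columns 218 to 298), so the tall is aligned to about 2 mm. Lowering it in.

>>> move_arm(motion=[{"tx": 0.001,"ty": 0.001,"tz": 0.02,"twist": 0},{"tx": 0,"ty": 0,"tz": 0.02,"twist": 0},{"tx": 0,"ty": 0,"tz": 0.02,"twist": 0},{"tx": 0,"ty": 0,"tz": 0.015,"twist": 0},{"tx": 0,"ty": 0,"tz": 0.01,"twist": 0},{"tx": 0,"ty": 0,"tz": 0.004,"twist": 0},{"tx": 0,"ty": 0,"tz": 0,"twist": 0},{"tx": 0,"ty": 0,"tz": 0,"twist": 0},{"tx": 0,"ty": 0,"tz": 0,"twist": 0}])

```text
clock: 21.8
position: [0.5042, -0.3079, 0.164]
ee_rot: [2.902, 1.199, 0.001]
force: [0.2, 0.7, -1.4]
width: 0.486
gripper_force: 15.0
```

>>> move_arm(motion=[{"tx": 0,"ty": 0,"tz": 0.003,"twist": 0},{"tx": 0,"ty": 0,"tz": 0.002,"twist": 0},{"tx": 0,"ty": 0,"tz": 0.001,"twist": 0},{"tx": 0,"ty": 0,"tz": 0,"twist": 0},{"tx": 0,"ty": 0,"tz": 0,"twist": 0}])

```text
clock: 22.3
position: [0.5038, -0.3078, 0.1572]
ee_rot: [-2.903, -1.2, 0.0]
force: [0.5, 0.2, -1.5]
width: 0.483
gripper_force: 15.0
```

>>> move_arm(motion=[{"tx": 0,"ty": 0,"tz": 0.001,"twist": 0},{"tx": 0,"ty": 0,"tz": 0,"twist": 0},{"tx": 0,"ty": 0,"tz": 0,"twist": 0}])

```text
clock: 22.6
position: [0.5039, -0.3079, 0.1564]
ee_rot: [2.903, 1.2, 0.0]
force: [-0.3, -0.5, 0.4]
width: 0.481
gripper_force: 15.0
```

>>> move_arm(motion=[{"tx": 0,"ty": 0,"tz": 0,"twist": 0},{"tx": 0,"ty": 0,"tz": 0,"twist": 0},{"tx": 0,"ty": 0,"tz": 0,"twist": 0},{"tx": 0,"ty": 0,"tz": 0,"twist": 0},{"tx": 0,"ty": 0,"tz": -0.01,"twist": 0},{"tx": 0,"ty": 0,"tz": -0.03,"twist": 0},{"tx": 0,"ty": 0,"tz": -0.04,"twist": 0},{"tx": 0,"ty": 0,"tz": -0.02,"twist": 0},{"tx": 0,"ty": 0,"tz": 0,"twist": 0}], gripper=-0.4)

```text
clock: 23.5
position: [0.5056, -0.3084, 0.2606]
ee_rot: [2.899, 1.198, 0.007]
force: [1.4, 0.7, 0.7]
width: 0.697
gripper_force: 0.0
```

```bash
python3 - <<'E'
from h import *
s,Rm=state();t=np.array([.603,-.07,.23])-.07*Rm[:,0];go(*t)
E
```

```text
clock 23.5 pos [ 0.5056 -0.3084  0.2606] tool shift mm [ 167.3 -100.3   30.4] yaxis -45.1 xaxis [0.708 0.706 0.002] zax [ 0.006 -0.003 -1.   ] j7 -0.447
```

>>> move_arm(motion=[{"tx": 0.042,"ty": -0.025,"tz": 0,"twist": 0},{"tx": 0.042,"ty": -0.025,"tz": 0,"twist": 0},{"tx": 0.042,"ty": -0.025,"tz": 0.0,"twist": 0},{"tx": 0.041,"ty": -0.025,"tz": 0.01,"twist": 0},{"tx": 0,"ty": 0,"tz": 0.02,"twist": 0},{"tx": 0,"ty": 0,"tz": 0,"twist": 0},{"tx": 0,"ty": 0,"tz": 0,"twist": 0}])

```text
clock: 24.2
position: [0.5509, -0.1203, 0.226]
ee_rot: [-2.904, -1.198, 0.003]
force: [0.5, -0.2, -0.5]
width: 0.701
gripper_force: 0.0
```

```bash
python3 - <<'E'
from h import *
see("cover",.011,0,"w8")
see("tall",.189,.094,cam="top")
go(.603,-.07,.015)
im=arm.get_image("top");cv2.imwrite("pics/pan3.png",cv2.resize(im[155:265,340:450,::-1],None,fx=5,fy=5,interpolation=cv2.INTER_CUBIC))
E
```

```text
cover region 0.61 px (231, 61, 55, 57) circle at ztop 0.602 -0.0755 r 0.03
cover place 0.87 [259.  89.] [ 0.6029 -0.0758]
tall region 0.78 px (187, 223, 24, 19) circle at ztop 0.44 0.1332 r 0.0251
tall region 0.55 px (210, 263, 23, 22) circle at ztop 0.3577 0.0832 r 0.0244
tall region 0.39 px (417, 198, 7, 15) circle at ztop 0.5059 -0.32 r 0.015
tall place 0.86 [200. 232.] [0.4418 0.1443]
tall place 0.57 [227. 270.] [0.3579 0.081 ]
tall place 0.44 [140. 198.] [0.5182 0.2861]
clock 24.5 pos [ 0.5516 -0.12    0.2268] tool shift mm [ 71.7   0.6 211.8] yaxis -45.2 xaxis [0.709 0.705 0.   ] zax [ 0.001 -0.    -1.   ] j7 -0.817
```

View pics/w8.png

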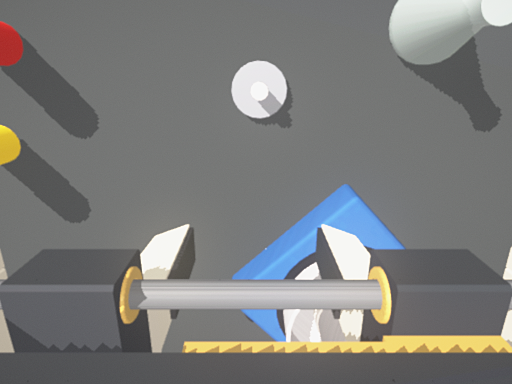

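View pics/pan3.png

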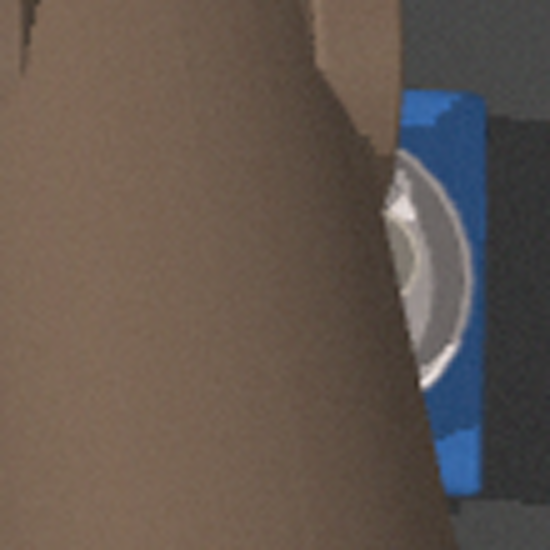

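The cover is at pixel (259,89), fit r = 30 mm, at (0.6025, -0.0757); the arm hides most of the pan in the top crop. Going down on the knob.

>>> move_arm(motion=[{"tx": 0.034,"ty": 0.002,"tz": 0.01,"twist": 0},{"tx": 0.033,"ty": 0.002,"tz": 0.02,"twist": 0},{"tx": 0,"ty": 0,"tz": 0.045,"twist": 0},{"tx": 0,"ty": 0,"tz": 0.045,"twist": 0},{"tx": 0,"ty": 0,"tz": 0.045,"twist": 0},{"tx": 0,"ty": 0,"tz": 0.03,"twist": 0},{"tx": 0,"ty": 0,"tz": 0.01,"twist": 0},{"tx": 0,"ty": 0,"tz": 0.003,"twist": 0},{"tx": 0,"ty": 0,"tz": 0,"twist": 0},{"tx": 0,"ty": 0,"tz": 0,"twist": 0},{"tx": 0,"ty": 0,"tz": 0,"twist": 0}])

```text
clock: 25.65
position: [0.6029, -0.0748, 0.0199]
ee_rot: [2.902, 1.199, 0.004]
force: [0.3, -0.1, 0.6]
width: 0.698
gripper_force: 0.0
```

>>> move_arm(motion=[{"tx": 0,"ty": 0,"tz": 0,"twist": 0},{"tx": 0,"ty": 0,"tz": 0,"twist": 0},{"tx": 0,"ty": 0,"tz": 0,"twist": 0},{"tx": 0,"ty": 0,"tz": 0,"twist": 0},{"tx": 0,"ty": 0,"tz": 0,"twist": 0},{"tx": 0,"ty": 0,"tz": 0,"twist": 0},{"tx": 0,"ty": 0,"tz": 0,"twist": 0},{"tx": 0,"ty": 0,"tz": 0,"twist": 0}], gripper=1, squeeze=15)

```text
clock: 26.45
position: [0.6017, -0.0747, 0.0181]
ee_rot: [-2.903, -1.2, 0.0]
force: [0.5, -0.2, -0.9]
width: 0.19
gripper_force: 15.0
```

```bash
python3 - <<'E'
from h import *
go(.5035,-.308,.25)
E
```

```text
clock 26.45 pos [ 0.6017 -0.0747  0.0181] tool shift mm [-234.3   95.9 -231.8] yaxis -45.1 xaxis [ 0.708  0.706 -0.   ] zax [-0. -0. -1.] j7 -1.019
```

>>> move_arm(motion=[{"tx": 0,"ty": 0,"tz": -0.01,"twist": 0},{"tx": 0,"ty": 0,"tz": -0.03,"twist": 0},{"tx": 0,"ty": 0,"tz": -0.045,"twist": 0},{"tx": 0,"ty": 0,"tz": -0.045,"twist": 0},{"tx": 0,"ty": 0,"tz": -0.045,"twist": 0},{"tx": 0,"ty": 0,"tz": -0.04,"twist": 0},{"tx": 0,"ty": 0,"tz": -0.015,"twist": 0},{"tx": 0,"ty": 0,"tz": 0,"twist": 0},{"tx": 0,"ty": 0,"tz": 0,"twist": 0}])

```text
clock: 27.35
position: [0.6013, -0.0747, 0.2479]
ee_rot: [2.903, 1.2, -0.001]
force: [-0.4, 0.7, -1.0]
width: 0.192
gripper_force: 15.0
```

>>> move_arm(motion=[{"tx": -0.039,"ty": 0.016,"tz": 0,"twist": 0},{"tx": -0.039,"ty": 0.016,"tz": 0,"twist": 0},{"tx": -0.039,"ty": 0.016,"tz": 0,"twist": 0},{"tx": -0.039,"ty": 0.016,"tz": 0,"twist": 0},{"tx": -0.039,"ty": 0.016,"tz": 0,"twist": 0},{"tx": -0.039,"ty": 0.016,"tz": 0,"twist": 0},{"tx": 0,"ty": 0,"tz": 0,"twist": 0},{"tx": 0,"ty": 0,"tz": 0,"twist": 0},{"tx": 0,"ty": 0,"tz": 0,"twist": 0}])

```text
clock: 28.25
position: [0.5037, -0.3064, 0.247]
ee_rot: [-2.901, -1.201, 0.001]
force: [0.6, 0.2, -0.1]
width: 0.191
gripper_force: 15.0
```

```bash
python3 - <<'E'
from h import *
s,Rm=state();p=s["position"]
im=arm.get_image("wrist");cv2.imwrite("pics/w9.png",im[:,:,::-1])
c=arm.calibration("wrist")
for P,r in(([.5025,-.3085,.189],.022),([.5025,-.3085,.15],.033),([*p[:2],p[2]-.007],.03)):
    print([proj("wrist",np.array(P)+r*np.array([np.cos(a),np.sin(a),0]),c).round().tolist() for a in(np.radians([45,135,-45]))])
go(.5025,-.3085,.201)
E
```

```text
[[256.0, 176.0], [224.0, 206.0], [287.0, 206.0]]
[[255.0, 148.0], [215.0, 188.0], [296.0, 188.0]]
[[254.0, 185.0], [200.0, 237.0], [309.0, 237.0]]
clock 28.3 pos [ 0.5041 -0.3061  0.2473] tool shift mm [-2.8  0.7 46.3] yaxis -45.0 xaxis [0.707 0.707 0.   ] zax [-0.001  0.001 -1.   ] j7 -0.455
```

View pics/w9.png

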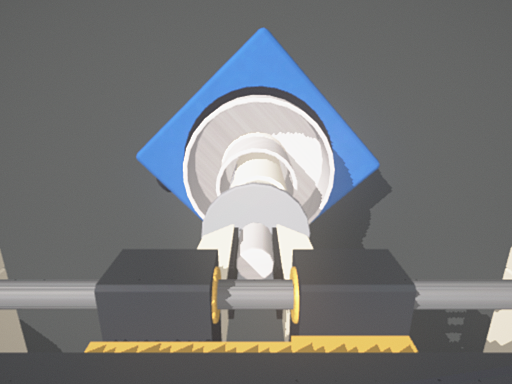

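The cover is level and centred at column 255. The tall's far rim edge (about row 178) and the squat's (about row 148) match the predictions. Lowering.

>>> move_arm(motion=[{"tx": -0.003,"ty": 0.001,"tz": 0.01,"twist": 0},{"tx": 0,"ty": 0,"tz": 0.012,"twist": 0},{"tx": 0,"ty": 0,"tz": 0.01,"twist": 0},{"tx": 0,"ty": 0,"tz": 0.006,"twist": 0},{"tx": 0,"ty": 0,"tz": 0.002,"twist": 0},{"tx": 0,"ty": 0,"tz": 0,"twist": 0},{"tx": 0,"ty": 0,"tz": 0,"twist": 0},{"tx": 0,"ty": 0,"tz": 0,"twist": 0}])

```text
clock: 29.1
position: [0.5026, -0.3108, 0.2087]
ee_rot: [2.903, 1.199, 0.001]
force: [-0.0, -0.4, -1.2]
width: 0.192
gripper_force: 15.0
```

>>> move_arm(motion=[{"tx": 0.0005,"ty": -0.001,"tz": 0.003,"twist": 0},{"tx": 0,"ty": 0,"tz": 0.002,"twist": 0},{"tx": 0,"ty": 0,"tz": 0.001,"twist": 0},{"tx": 0,"ty": 0,"tz": 0,"twist": 0},{"tx": 0,"ty": 0,"tz": 0,"twist": 0}])

```text
clock: 29.6
position: [0.502, -0.3096, 0.2022]
ee_rot: [2.903, 1.2, 0.0]
force: [0.1, -0.2, -0.8]
width: 0.189
gripper_force: 15.0
```

>>> move_arm(motion=[{"tx": 0,"ty": 0,"tz": 0.001,"twist": 0},{"tx": 0,"ty": 0,"tz": 0.0005,"twist": 0},{"tx": 0,"ty": 0,"tz": 0,"twist": 0},{"tx": 0,"ty": 0,"tz": 0,"twist": 0}])

```text
clock: 30.0
position: [0.5022, -0.3097, 0.2011]
ee_rot: [2.903, 1.199, 0.001]
force: [-0.3, -0.2, 4.7]
width: 0.189
gripper_force: 15.0
```

Contact comes at exactly the expected height. Releasing and backing off.

>>> move_arm(motion=[{"tx": 0,"ty": 0,"tz": 0,"twist": 0},{"tx": 0,"ty": 0,"tz": 0,"twist": 0},{"tx": 0,"ty": 0,"tz": 0,"twist": 0},{"tx": 0,"ty": 0,"tz": 0,"twist": 0},{"tx": 0,"ty": 0,"tz": -0.01,"twist": 0},{"tx": 0,"ty": 0,"tz": -0.03,"twist": 0},{"tx": 0,"ty": 0,"tz": -0.04,"twist": 0},{"tx": 0,"ty": 0,"tz": -0.04,"twist": 0},{"tx": -0.03,"ty": 0,"tz": 0,"twist": 0},{"tx": -0.02,"ty": 0,"tz": 0,"twist": 0},{"tx": 0,"ty": 0,"tz": 0,"twist": 0},{"tx": 0,"ty": 0,"tz": 0,"twist": 0}], gripper=-0.3)

```text
clock: 31.2
position: [0.4665, -0.3449, 0.3213]
ee_rot: [2.904, 1.198, 0.001]
force: [0.2, 0.4, 0.2]
width: 0.652
gripper_force: 0.0
```

```bash
python3 - <<'E'
from h import *
see("cover",.194,.183)
see("cover",.194,.183,cam="scene")
see("tall",.189,.094)
E
```

```text
cover region 0.91 px (220, 80, 71, 72) circle at ztop 0.5024 -0.3095 r 0.0301
cover place 0.61 [252. 114.] [ 0.5011 -0.3073]
cover region 0.78 px (149, 213, 26, 23) circle at ztop 0.5032 -0.3067 r 0.0377
cover place 0.73 [162. 230.] [ 0.5083 -0.3154]
cover place 0.32 [171. 261.] [ 0.5833 -0.3788]
```

The cover disc measures r = 30.1 mm at the expected height, centred at (0.5024, -0.3095), so it sits level on the tall beaker.

```bash
python3 -c "
from cell import arm
print(arm.sign_off())"
```

```text
the job is handed in; nothing more can be done
None
```

The heating bath is built in order (ring, squat beaker, tall beaker, cover) and handed in at about 32 s of the 109 s allowed; the final wrist camera measurement put the cover level and centred, but sign-off returned no verdict.

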